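# Find the tired shock mount and mark it

## Task

Three look-alike shock mounts stand on the test plate: going from left to right as the robot sees them, press each spring pad clearly down (a third of its travel or more, for a moment) with the fingertips and let it come back up. Then push the orange tag of the softest mount fully down, leaving the other two tags up. Only press: do not pull up any tag, do not pick up or shift the loose things on the plate, and finish clear of everything.

Things in the scene. Friction and masses are not known exactly. Their poses are not given: they have to be found in the camera images.
- plate: aluminium test plate on rubber feet, fixed to the bench, 203 mm (its x) by 340 mm (its y), top 12 mm above the bench. Origin on the bench under the middle mount, 68 mm from its robot-side edge and half-way along its y, z up, its x axis roughly away from the robot and its y axis roughly to the robot's left. The three shock mounts are bolted on it in a row along its y axis, at y = +110, 0 and -110 mm (left, middle, right).
- mount_a: one of three shock mounts that look alike, in an unknown order on the plate; its spring is of unknown stiffness and differs from the others. Grey base plate 112 mm (x) by 66 mm (y); origin at the centre of its underside, on the plate's top; axes parallel to the plate's. It carries a spring pad 25 mm to its +x side and an orange tag 31 mm to its -x side (the robot's side).
- mount_b: one of three shock mounts that look alike, in an unknown order on the plate; its spring is of unknown stiffness and differs from the others. Grey base plate 112 mm (x) by 66 mm (y); origin at the centre of its underside, on the plate's top; axes parallel to the plate's. It carries a spring pad 25 mm to its +x side and an orange tag 31 mm to its -x side (the robot's side).
- mount_c: one of three shock mounts that look alike, in an unknown order on the plate; its spring is of unknown stiffness and differs from the others. Grey base plate 112 mm (x) by 66 mm (y); origin at the centre of its underside, on the plate's top; axes parallel to the plate's. It carries a spring pad 25 mm to its +x side and an orange tag 31 mm to its -x side (the robot's side).
- pad_a_top (a point): centre of the top of mount_a's round black pad, 42 mm across, on a coil spring over a dark steel cup; its top is 64 mm above the bench when free. Pushed straight down it travels 12 mm and springs back when let go.
- pad_a (a joint): how far mount_a's pad is pressed down, m: 0 free, 0.012 at its stop. The spring starts with a small preload and the push grows steadily with depth; depending on the spring, 4 mm takes about 2 to 8 N and the whole travel about 5 to 17 N; at any one depth each spring pushes at least 1.6 times as hard as the next softer one.
- pad_b_top (a point): centre of the top of mount_b's round black pad, 42 mm across, on a coil spring over a dark steel cup; its top is 64 mm above the bench when free. Pushed straight down it travels 12 mm and springs back when let go.
- pad_b (a joint): how far mount_b's pad is pressed down, m: 0 free, 0.012 at its stop. The spring starts with a small preload and the push grows steadily with depth; depending on the spring, 4 mm takes about 2 to 8 N and the whole travel about 5 to 17 N; at any one depth each spring pushes at least 1.6 times as hard as the next softer one.
- pad_c_top (a point): centre of the top of mount_c's round black pad, 42 mm across, on a coil spring over a dark steel cup; its top is 64 mm above the bench when free. Pushed straight down it travels 12 mm and springs back when let go.
- pad_c (a joint): how far mount_c's pad is pressed down, m: 0 free, 0.012 at its stop. The spring starts with a small preload and the push grows steadily with depth; depending on the spring, 4 mm takes about 2 to 8 N and the whole travel about 5 to 17 N; at any one depth each spring pushes at least 1.6 times as hard as the next softer one.
- tag_a_top (a point): centre of the flat top of mount_a's orange tag, 22 mm (x) by 30 mm (y) and 5 mm thick, on a white stem in a black guide block; its top is 51 mm above the bench when up (up to 2 mm lower at some starts), 39 mm when fully down.
- tag_a (a joint): how far mount_a's tag is pushed down, m: about 0 up, 0.012 fully down on its stop (negative: pulled up, at most 0.008). No spring: it moves against about 3 N of friction and stays where it is left.
- tag_b_top (a point): centre of the flat top of mount_b's orange tag, 22 mm (x) by 30 mm (y) and 5 mm thick, on a white stem in a black guide block; its top is 51 mm above the bench when up (up to 2 mm lower at some starts), 39 mm when fully down.
- tag_b (a joint): how far mount_b's tag is pushed down, m: about 0 up, 0.012 fully down on its stop (negative: pulled up, at most 0.008). No spring: it moves against about 3 N of friction and stays where it is left.
- tag_c_top (a point): centre of the flat top of mount_c's orange tag, 22 mm (x) by 30 mm (y) and 5 mm thick, on a white stem in a black guide block; its top is 51 mm above the bench when up (up to 2 mm lower at some starts), 39 mm when fully down.
- tag_c (a joint): how far mount_c's tag is pushed down, m: about 0 up, 0.012 fully down on its stop (negative: pulled up, at most 0.008). No spring: it moves against about 3 N of friction and stays where it is left.
- tin_spool: loose reel of solder, yellow flanges, 48 mm across, 58 mm tall, standing on the plate behind the mounts; origin at the centre of its underside. Leave it alone.
- relay: loose white plug-in relay, 29 x 28 x 48 mm tall, standing on the plate behind the mounts; origin at the centre of its underside. Leave it alone.
- wick_reel: loose flat blue reel, 42 mm across, 12 mm high, lying on the plate behind the mounts; origin at the centre of its underside. Leave it alone.

How it is judged:
By the outcome, as a careful person would: the job done as asked, in the order asked, and still so for the second after the job is handed in, with the robot touching nothing.
It also fails if it takes over 48 s, if anything falls off the work surface, if the arm or the gripper's body presses on something with over 40 N, if the wrist force passes 120 N, or if a joint passes its speed limit or range.

## Robot

A 6-joint arm with a two-finger parallel gripper is mounted at the origin on a cart in front of the work surface, level with it; the furniture and walls round the work are solid. World frame = base frame: x ahead of the robot, y to its left, z up, the work surface at z = 0. Lengths are in m, angles in rad, forces in N, time in s.
With the tool pointing down it reaches from about 0.35 to 0.775 m from the base axis. Payload 5.5 kg.
Tool frame: the origin (TCP) lies midway between the tips of the shut fingers; the grasp point (between the pads) lies 19 mm behind it; z points along the fingers, y is the line along which they close (so a half turn about z gives the same grasp; the last joint's range is limited). The gripper opens to 85 mm and grips with 20 to 120 N. Pads are 22 mm wide; open, the fingers measure 114 mm over their backs; the gripper's body (76 mm by 85 mm) begins 54 mm behind the grasp point. The pads swing forward as they close: fully open they stand 13 mm farther back than shut.
Start: joints at [1.111, 0.313, 0.046, 1.304, 0, 1.431], TCP at [0.181, 0.546, 0.231] pointing down, gripper open.
Joint ranges: [-2.76, 2.76], [-0.86, 1.69], [-1.03, 1.26], [-2.2, 2.34], [-1.47, 1.5], [-3.14, 3.14]. Speed limits (rad/s): [2.57, 2.57, 3.14, 3.14, 3.14, 3.14].

## Interface

Orientations are given as a unit quaternion [w, x, y, z].
In Python, from workcell import telemetry, imaging, env gives the robot as it stands. The module is installed in compiled form; this text tells all that it offers.
- The arm moves only by the tool step_arm, never from a script. Its argument "moves" is a list of rows, each a list of 3 entries, a list of its own where there are three numbers: the shift along the tool's x, y, z in mm, then the turn, a rotation vector about the tool's x, y, z in rad, then the finger opening in mm, from 0 to 85.4. A call has 1 to 8 rows; each row is the pose to reach, as a shift and turn from the pose commanded when the call began, along the tool's axes at that moment; what a row does not reach only later rows make up. A row lasts 1/12 s, in which the tool goes at most 41.7 mm and 7.16 degrees, less where a joint would pass 70% of its speed; a pose out of reach is approached as far as the arm can. A call with a gripper value outside its range is refused whole. The fingers move at their own pace and stop on an object; "grip_force" is the grip in N (left out, the last holds). Time passes only in rows, so rows that repeat a pose let the fingers close. It gives the time, the measured TCP pose, the force, the opening and the grip force at its end, in the units of the state.
- telemetry.get_state(): the state, without advancing time (a new reading comes with each control period).
- imaging.read_camera(name): name is "scene" or "top"; returns the picture (420x560x3 uint8, red, green, blue); there is no depth.
- imaging.camera_params(name): a dict with "camera_matrix" (3x3 intrinsics, pixels), "pose" (4x4, takes a point from camera to world coordinates). Camera axes: x right, y up, looking along -z (the intrinsics and any distortion apply to the point x, -y, -z); pixel columns grow to the right and rows downward; lengths in m; the calibration is good to about 2 mm. A picture is of the moment at which its call begins. camera_params takes no time and is no camera call.
- env.hand_in(): hands the job in; it is judged then, once.
The state is a dict: "clock": time; "joint_pos": joint angles; "qvel": joint speeds; "tau": joint torques, N m; "tcp_pos": TCP position; "orientation": TCP orientation; "wrist_force": force on the tool from outside, world axes, zero at the start; "ft_torque": the same for the moment, N m; "finger_gap": finger opening in m; "grip_force": force on a finger pad.
Only numpy, scipy, OpenCV 4.12 (cv2) and the standard library are available. Lean on these libraries where they do the work, as an engineer would, in place of code of your own. Each camera call takes 0.05 s, during which the arm holds its last target. There are 200 camera calls.

## Working session

There is one attempt and no reset: what is moved stays moved. The work goes in short steps, Python scripts to look and compute and a tool call to move; the robot and the scene stay as the last step left them, time stands still between calls to the robot, and variables do not carry over. Pictures are saved under pics/ and viewed, at most 10 in all, crops included, and the job is handed in when it is done.

Besides the shell and the picture viewer there is one more tool, called after ">>>" by a JSON object that holds its "fn" and its "kwargs". step_arm: Moves the arm, as the interface text tells. Its arguments: {"type":"object","properties":{"moves":{"type":"array"},"grip_force":{"type":"number"}},"required":["moves"]}

```bash
mkdir -p pics; python3 - <<'E'
from workcell import telemetry, imaging
import cv2
for n in("scene","top"):
    cv2.imwrite(f"pics/{n}0.png",imaging.read_camera(n)[:,:,::-1]); p=imaging.camera_params(n); print(n,p)
print(telemetry.get_state())
E
```

```text
scene {'camera_matrix': array([[507.46586601,   0.        , 276.18853335],
       [  0.        , 507.46586601, 214.08305582],
       [  0.        ,   0.        ,   1.        ]]), 'pose': array([[ 0.72224318,  0.27656082, -0.63393919, -0.04115847],
       [-0.69160377,  0.27950558, -0.66600365, -0.52657173],
       [-0.00700097,  0.91945133,  0.39314151,  0.46762371],
       [ 0.        ,  0.        ,  0.        ,  1.        ]])}
top {'camera_matrix': array([[516.24423466,   0.        , 271.3019462 ],
       [  0.        , 516.24423466, 212.9258502 ],
       [  0.        ,   0.        ,   1.        ]]), 'pose': array([[ 0.01056479,  0.98020143, -0.19772085,  0.40852111],
       [-0.99961303,  0.00526432, -0.02731435,  0.12670793],
       [-0.0257327 ,  0.19793291,  0.97987774,  0.89714183],
       [ 0.        ,  0.        ,  0.        ,  1.        ]])}
{'clock': 0.1, 'joint_pos': array([1.11136749e+00, 3.13933749e-01, 4.50943316e-02, 1.30362381e+00,
       1.31906872e-05, 1.43118463e+00]), 'qvel': array([-2.08025726e-04, -1.44688701e-03,  2.54873485e-03,  1.26267094e-03,
       -1.20678733e-03, -7.72034672e-05]), 'tau': array([ 3.26761816e-03, -4.81724453e+01,  2.99243903e+01,  1.26914552e-02,
       -8.23169194e-05,  1.24974309e-05]), 'tcp_pos': array([0.18057989, 0.54541952, 0.23049396]), 'orientation': array([-2.52221509e-04,  1.59227895e-01,  9.87241502e-01, -7.94398832e-04]), 'wrist_force': array([ 0.35575344, -0.23709708,  0.14467681]), 'ft_torque': array([-0.01214515,  0.06605514, -0.03788637]), 'grip_force': 0.0, 'finger_gap': 0.08530535252287536}
```

View pics/top0.png

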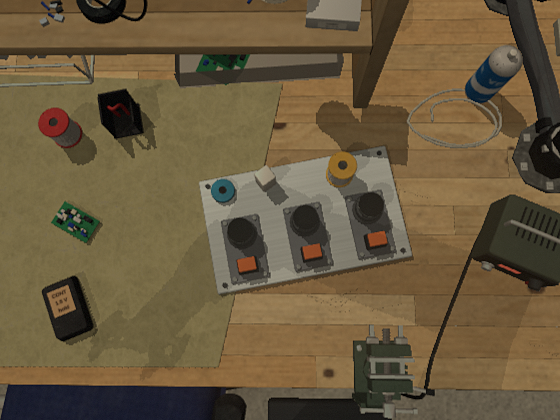

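View pics/scene0.png

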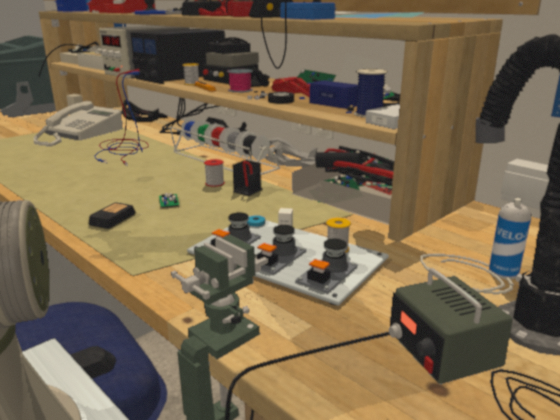

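The top view shows the plate with pads near (242,233), (305,220), (369,208) and tags near (248,265), (312,252), (377,240). The loose things stand behind the mounts, and a vise stands at (385,370).

```bash
python3 - <<'E'
import cv2
i=cv2.imread("pics/top0.png")[140:300,195:420]
cv2.imwrite("pics/crop.png",cv2.resize(i,None,fx=3.5,fy=3.5,interpolation=cv2.INTER_CUBIC))
E
```

```text
(no output)
```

View pics/crop.png

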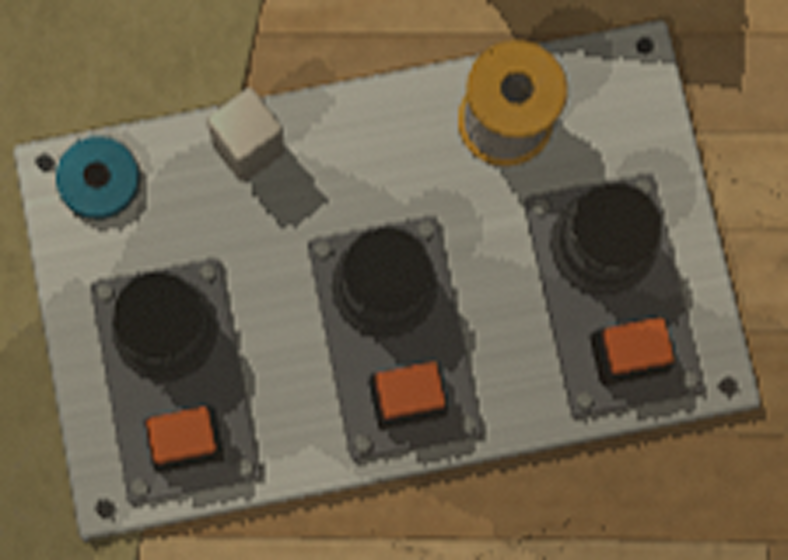

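The crop shows the pad tops at (159,312), (389,268), (616,223) and the tag tops at (182,436), (410,391), (640,347). The plate corners are at (15,147), (667,22), (763,407), (84,538).

```bash
cat > h.py <<'E'
import numpy as np
from scipy.spatial.transform import Rotation as R
def deproj(p,uv,z):
    K,T=p["camera_matrix"],p["pose"]
    d=np.linalg.inv(K)@[uv[0],uv[1],1]; d=T[:3,:3]@(d*[1,-1,-1]); o=T[:3,3]
    return o+d*(z-o[2])/d[2]
def delta(s,target,yaw):
    """shift in mm and turn, tool axes, to a down-pointing pose with tool x along yaw"""
    r=R.from_quat(np.r_[s["orientation"][1:],s["orientation"][0]])
    best=None
    for k in (0,np.pi):
        g=R.from_euler("z",yaw+k)*R.from_euler("x",np.pi)
        v=(r.inv()*g).as_rotvec()
        if best is None or np.linalg.norm(v)<np.linalg.norm(best): best=v
    return np.round(r.inv().apply(np.array(target)-s["tcp_pos"])*1e3,1),np.round(best,3)
E
python3 - <<'E'
from h import *
from workcell import telemetry,imaging
from scipy.optimize import least_squares
p=imaging.camera_params("top")
px=[(159,312),(389,268),(616,223),(182,436),(410,391),(640,347),(15,147),(667,22),(763,407),(84,538)]
z=[.064]*3+[.051]*3+[.012]*4
m=np.array([(25,110),(25,0),(25,-110),(-31,110),(-31,0),(-31,-110),(135,170),(135,-170),(-68,-170),(-68,170)])/1e3
w=np.array([deproj(p,(u/3.5+195,v/3.5+140),zz)[:2] for (u,v),zz in zip(px,z)])
f=lambda q:(m@np.array([[np.cos(q[2]),np.sin(q[2])],[-np.sin(q[2]),np.cos(q[2])]])+q[:2]-w)
r=least_squares(lambda q:f(q).ravel(),[.5,0,0]); print(r.x); print(np.round(f(r.x)*1e3,1))
fit=f(r.x)+w; print(np.round(fit[:6],4))
s=telemetry.get_state()
print(delta(s,[*fit[0],.14],r.x[2]),delta(s,[*fit[0],.14],r.x[2]+np.pi/2))
E
```

```text
[0.54541336 0.08778126 0.19991664]
[[-1.2  0.3]
 [-0.9  0.1]
 [-1.2 -1.1]
 [ 0.6  0.1]
 [ 0.5 -0.8]
 [ 0.7 -0.5]
 [ 1.4  1.2]
 [ 1.8 -0.5]
 [-0.3 -0.8]
 [-1.5  2. ]]
[[ 0.5481  0.2006]
 [ 0.5699  0.0927]
 [ 0.5918 -0.0151]
 [ 0.4932  0.1894]
 [ 0.515   0.0816]
 [ 0.5369 -0.0262]]
(array([-457.3, -211.7,   90.7]), array([-0.002, -0.001, -0.52 ])) (array([-457.3, -211.7,   90.7]), array([-2.000e-03,  1.000e-03,  1.051e+00]))
```

>>> {"fn": "step_arm", "kwargs": {"moves": [[[-457,-212,70],[0,0,-0.52],0],[[-457,-212,70],[0,0,-0.52],0],[[-457,-212,70],[0,0,-0.52],0],[[-457,-212,70],[0,0,-0.52],0],[[-457,-212,70],[0,0,-0.52],0],[[-457,-212,70],[0,0,-0.52],0],[[-457,-212,70],[0,0,-0.52],0],[[-457,-212,70],[0,0,-0.52],0]], "grip_force": 40}}

```text
clock: 0.77
tcp_pos: [0.4125, 0.3276, 0.1868]
orientation: [-0.0, -0.1, 0.995, -0.0]
wrist_force: [-0.0, 0.7, -0.1]
finger_gap: 0.0002
grip_force: 0.0
```

```bash
cat > go.py <<'E'
import sys; from h import *
from workcell import telemetry
s=telemetry.get_state(); q=[.5454,.0878,.2]
c,n=np.cos(q[2]),np.sin(q[2])
x,y,z=map(float,sys.argv[1:4])
t=[q[0]+c*x-n*y,q[1]+n*x+c*y,z]
print(s["clock"],s["tcp_pos"].round(4),s["wrist_force"].round(2),s["finger_gap"].round(4),*delta(s,t,q[2]))
E
python3 go.py .025 .110 .08
```

```text
Traceback (most recent call last):
  File "go.py", line 7, in <module>
    print(s["clock"],s["tcp_pos"].round(4),s["wrist_force"].round(2),s["finger_gap"].round(4),*delta(s,t,q[2]))
                                                                     ^^^^^^^^^^^^^^^^^^^^^
AttributeError: 'float' object has no attribute 'round'
```

```bash
sed -i 's/s\["finger_gap"\].round(4)/s["finger_gap"]/' go.py; python3 go.py .025 .110 .08
```

```text
0.7667 [0.4125 0.3276 0.1868] [-0.01  0.7  -0.11] 0.00016736737677681618 [-107.6 -151.5  106.8] [-0. -0.  0.]
```

>>> {"fn": "step_arm", "kwargs": {"moves": [[[-108,-151,60],[0,0,0],0],[[-108,-151,60],[0,0,0],0],[[-108,-151,60],[0,0,0],0],[[-108,-151,60],[0,0,0],0],[[-108,-151,60],[0,0,0],0],[[-108,-151,97],[0,0,0],0],[[-108,-151,97],[0,0,0],0],[[-108,-151,97],[0,0,0],0]]}}

```text
clock: 1.43
tcp_pos: [0.545, 0.2019, 0.0881]
orientation: [-0.003, -0.099, 0.995, -0.0]
wrist_force: [-0.3, 0.9, 0.9]
finger_gap: -0.0001
grip_force: 0.0
```

```bash
python3 go.py .025 .110 .07; python3 - <<'E'
from workcell import imaging
import cv2
i=imaging.read_camera("scene")[:,:,::-1][170:310,180:400]
cv2.imwrite("pics/s1.png",cv2.resize(i,None,fx=3.5,fy=3.5,interpolation=cv2.INTER_CUBIC))
E
```

```text
1.4333 [0.545  0.2019 0.0881] [-0.35  0.86  0.93] -7.499561875726516e-05 [-2.8 -1.9 18.1] [ 0.    -0.007 -0.001]
```

View pics/s1.png

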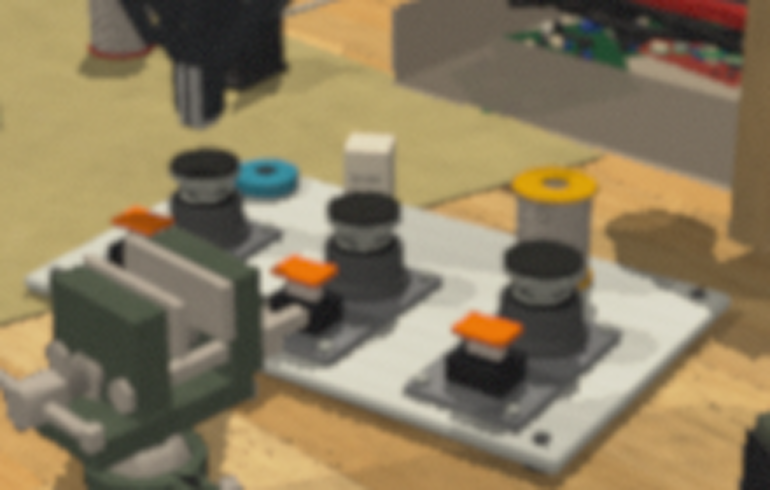

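The fingertips hang just above the left pad's top, about (195,120) over (205,160).

>>> {"fn": "step_arm", "kwargs": {"moves": [[[-2,-1,10],[0,0,0],0],[[-2,-1,19],[0,0,0],0],[[-2,-1,19],[0,0,0],0],[[-2,-1,19],[0,0,0],0]]}}

```text
clock: 1.82
tcp_pos: [0.5491, 0.2028, 0.0713]
orientation: [-0.0, -0.1, 0.995, 0.0]
wrist_force: [0.0, 0.1, 0.3]
finger_gap: 0.0002
grip_force: 0.0
```

>>> {"fn": "step_arm", "kwargs": {"moves": [[[0,0,5],[0,0,0],0],[[0,0,9],[0,0,0],0],[[0,0,12],[0,0,0],0],[[0,0,12],[0,0,0],0],[[0,0,12],[0,0,0],0],[[0,0,12],[0,0,0],0],[[0,0,12],[0,0,0],0]]}}

```text
clock: 2.4
tcp_pos: [0.55, 0.2025, 0.0597]
orientation: [0.0, -0.1, 0.995, 0.0]
wrist_force: [0.2, 1.2, 2.4]
finger_gap: -0.0001
grip_force: 1.1
```

```bash
python3 go.py .025 .110 .056
```

```text
2.4 [0.55   0.2025 0.0597] [0.22 1.2  2.35] -0.0001489392613052518 [ 2.3 -1.5  3.7] [0.    0.001 0.   ]
```

>>> {"fn": "step_arm", "kwargs": {"moves": [[[1,-1,3],[0,0,0],0],[[1,-1,5],[0,0,0],0],[[1,-1,5],[0,0,0],0],[[1,-1,5],[0,0,0],0],[[1,-1,5],[0,0,0],0],[[1,-1,5],[0,0,0],0]]}}

```text
clock: 2.9
tcp_pos: [0.5495, 0.2012, 0.0547]
orientation: [0.001, -0.1, 0.995, 0.0]
wrist_force: [1.9, 0.7, 3.7]
finger_gap: -0.0
grip_force: 2.1
```

>>> {"fn": "step_arm", "kwargs": {"moves": [[[0,0,-5],[0,0,0],0],[[0,0,-10],[0,0,0],0],[[0,0,-25],[0,0,0],0],[[0,0,-30],[0,0,0],0],[[0,0,-30],[0,0,0],0]]}}

```text
clock: 3.32
tcp_pos: [0.5491, 0.201, 0.0854]
orientation: [0.0, -0.1, 0.995, -0.0]
wrist_force: [0.6, -0.1, -1.1]
finger_gap: 0.0002
grip_force: 0.0
```

```bash
python3 go.py .025 0 .071
```

```text
3.3167 [0.5491 0.201  0.0854] [ 0.58 -0.14 -1.06] 0.0002000380044941162 [   1.2 -110.1   14.4] [-0.     0.001  0.   ]
```

>>> {"fn": "step_arm", "kwargs": {"moves": [[[1,-110,0],[0,0,0],0],[[1,-110,0],[0,0,0],0],[[1,-110,0],[0,0,0],0],[[1,-110,8],[0,0,0],0],[[1,-110,14],[0,0,0],0],[[1,-110,14],[0,0,0],0],[[1,-110,14],[0,0,0],0]]}}

```text
clock: 3.9
tcp_pos: [0.5684, 0.0939, 0.0692]
orientation: [-0.001, -0.1, 0.995, 0.0]
wrist_force: [-0.1, 0.2, -0.1]
finger_gap: 0.0002
grip_force: 0.0
```

>>> {"fn": "step_arm", "kwargs": {"moves": [[[0,0,5],[0,0,0],0],[[0,0,9],[0,0,0],0],[[0,0,12],[0,0,0],0],[[0,0,12],[0,0,0],0],[[0,0,12],[0,0,0],0],[[0,0,12],[0,0,0],0],[[0,0,12],[0,0,0],0]]}}

```text
clock: 4.48
tcp_pos: [0.57, 0.0942, 0.0593]
orientation: [0.001, -0.101, 0.995, 0.0]
wrist_force: [-2.3, 1.7, 7.8]
finger_gap: 0.0007
grip_force: 3.9
```

>>> {"fn": "step_arm", "kwargs": {"moves": [[[0,0,3],[0,0,0],0],[[0,0,5],[0,0,0],0],[[0,0,5],[0,0,0],0],[[0,0,5],[0,0,0],0],[[0,0,5],[0,0,0],0],[[0,0,5],[0,0,0],0]]}}

```text
clock: 4.98
tcp_pos: [0.5701, 0.0942, 0.0551]
orientation: [0.001, -0.101, 0.995, 0.0]
wrist_force: [-4.7, 0.8, 12.5]
finger_gap: -0.0002
grip_force: 6.4
```

>>> {"fn": "step_arm", "kwargs": {"moves": [[[0,0,-5],[0,0,0],0],[[0,0,-10],[0,0,0],0],[[0,0,-25],[0,0,0],0],[[0,0,-30],[0,0,0],0],[[0,0,-30],[0,0,0],0]]}}

```text
clock: 5.4
tcp_pos: [0.5709, 0.0936, 0.0846]
orientation: [0.001, -0.1, 0.995, -0.0]
wrist_force: [-0.6, -0.0, 0.4]
finger_gap: 0.0002
grip_force: 0.0
```

```bash
python3 go.py .025 -.11 .071
```

```text
5.4 [0.5709 0.0936 0.0846] [-0.58 -0.04  0.42] 0.00022467877845528696 [   1.3 -110.6   13.7] [-0.     0.003  0.001]
```

>>> {"fn": "step_arm", "kwargs": {"moves": [[[1,-110,0],[0,0,0],0],[[1,-110,0],[0,0,0],0],[[1,-110,0],[0,0,0],0],[[1,-110,8],[0,0,0],0],[[1,-110,14],[0,0,0],0],[[1,-110,14],[0,0,0],0],[[1,-110,14],[0,0,0],0]]}}

```text
clock: 5.98
tcp_pos: [0.5894, -0.0137, 0.0681]
orientation: [-0.001, -0.101, 0.995, 0.001]
wrist_force: [-0.0, 0.5, -0.1]
finger_gap: -0.0002
grip_force: 0.0
```

>>> {"fn": "step_arm", "kwargs": {"moves": [[[0,0,5],[0,0,0],0],[[0,0,9],[0,0,0],0],[[0,0,12],[0,0,0],0],[[0,0,12],[0,0,0],0],[[0,0,12],[0,0,0],0],[[0,0,12],[0,0,0],0],[[0,0,12],[0,0,0],0]]}}

```text
clock: 6.57
tcp_pos: [0.591, -0.0138, 0.058]
orientation: [0.001, -0.101, 0.995, 0.001]
wrist_force: [-0.2, 3.0, 5.6]
finger_gap: -0.0001
grip_force: 2.9
```

>>> {"fn": "step_arm", "kwargs": {"moves": [[[0,0,3],[0,0,0],0],[[0,0,5],[0,0,0],0],[[0,0,5],[0,0,0],0],[[0,0,5],[0,0,0],0],[[0,0,5],[0,0,0],0],[[0,0,5],[0,0,0],0]]}}

```text
clock: 7.07
tcp_pos: [0.5911, -0.0139, 0.0536]
orientation: [0.001, -0.101, 0.995, 0.0]
wrist_force: [-2.3, 3.2, 8.3]
finger_gap: 0.0002
grip_force: 4.5
```

>>> {"fn": "step_arm", "kwargs": {"moves": [[[0,0,-5],[0,0,0],0],[[0,0,-10],[0,0,0],0],[[0,0,-25],[0,0,0],0],[[0,0,-30],[0,0,0],0],[[0,0,-30],[0,0,0],0]]}}

```text
clock: 7.48
tcp_pos: [0.5918, -0.015, 0.0837]
orientation: [0.001, -0.1, 0.995, -0.0]
wrist_force: [-0.5, -0.4, -0.2]
finger_gap: 0.0002
grip_force: 0.0
```

```bash
python3 go.py -.031 .11 .071
```

```text
7.4833 [ 0.5918 -0.015   0.0837] [-0.55 -0.43 -0.19] 0.0002424916185998947 [ 56.  220.   12.3] [-0.001  0.003  0.001]
```

The left mount is the softest: about 3.7 N against 12.5 N (middle) and 8.3 N (right) at similar depth. Next is its tag.

>>> {"fn": "step_arm", "kwargs": {"moves": [[[56,220,-10],[0,0,0],0],[[56,220,-10],[0,0,0],0],[[56,220,-10],[0,0,0],0],[[56,220,-10],[0,0,0],0],[[56,220,-10],[0,0,0],0],[[56,220,-10],[0,0,0],0],[[56,220,-10],[0,0,0],0],[[56,220,10],[0,0,0],0]]}}

```text
clock: 8.15
tcp_pos: [0.4941, 0.1913, 0.0749]
orientation: [0.003, -0.102, 0.995, 0.0]
wrist_force: [1.7, -0.3, 0.2]
finger_gap: 0.0001
grip_force: 0.0
```

>>> {"fn": "step_arm", "kwargs": {"moves": [[[0,0,0],[0,0,0],0],[[0,0,0],[0,0,0],0],[[0,0,0],[0,0,0],0]]}}

```text
clock: 8.4
tcp_pos: [0.4922, 0.1888, 0.0722]
orientation: [-0.0, -0.099, 0.995, -0.0]
wrist_force: [-0.2, 0.4, 0.6]
finger_gap: -0.0001
grip_force: 0.0
```

```bash
python3 go.py -.031 .11 .039;  python3 - <<'E'
from workcell import imaging
import cv2
i=imaging.read_camera("top")[:,:,::-1][190:300,190:340]
cv2.imwrite("pics/t2.png",cv2.resize(i,None,fx=5,fy=5,interpolation=cv2.INTER_CUBIC))
E
```

```text
8.4 [0.4922 0.1888 0.0722] [-0.24  0.37  0.6 ] -5.774385578995937e-05 [-1.1  0.5 33.2] [-0.    -0.001 -0.001]
```

View pics/t2.png

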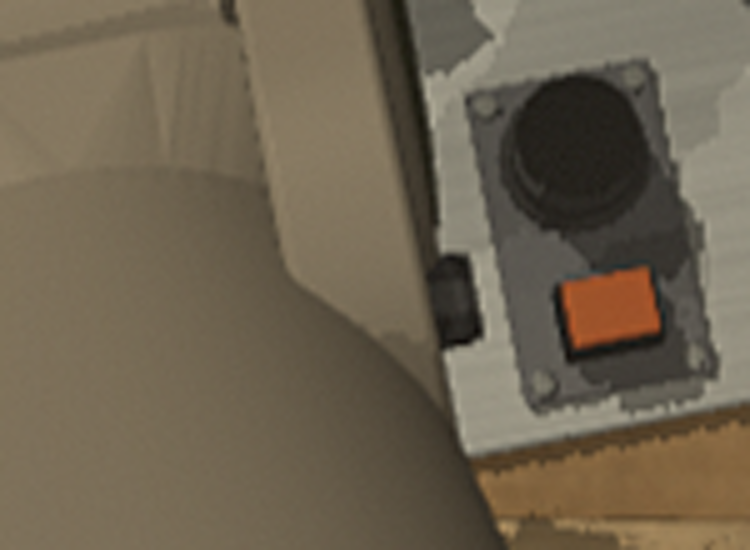

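The arm hides the left mount in this view, and the middle tag at (610,305) is still up. I'll press the left tag and watch the force.

>>> {"fn": "step_arm", "kwargs": {"moves": [[[-1,0,12],[0,0,0],0],[[-1,0,20],[0,0,0],0],[[-1,0,25],[0,0,0],0],[[-1,0,29],[0,0,0],0],[[-1,0,32],[0,0,0],0],[[-1,0,33],[0,0,0],0],[[-1,0,33],[0,0,0],0],[[-1,0,33],[0,0,0],0]]}}

```text
clock: 9.12
tcp_pos: [0.4927, 0.1899, 0.0392]
orientation: [-0.0, -0.1, 0.995, 0.0]
wrist_force: [-0.0, -0.1, 0.3]
finger_gap: 0.0001
grip_force: 0.0
```

>>> {"fn": "step_arm", "kwargs": {"moves": [[[0,0,1],[0,0,0],0],[[0,0,2],[0,0,0],0],[[0,0,2],[0,0,0],0],[[0,0,2],[0,0,0],0]]}}

```text
clock: 9.45
tcp_pos: [0.4928, 0.1899, 0.0389]
orientation: [0.0, -0.1, 0.995, 0.0]
wrist_force: [-5.7, -1.2, 14.4]
finger_gap: 0.0001
grip_force: 6.8
```

>>> {"fn": "step_arm", "kwargs": {"moves": [[[0,0,-10],[0,0,0],0],[[0,0,-40],[0,0,0],0],[[0,0,-80],[0,0,0],0],[[0,0,-120],[0,0,0],0],[[0,0,-150],[0,0,0],0],[[0,40,-170],[0,0,0],0],[[0,80,-170],[0,0,0],0],[[0,110,-170],[0,0,0],0]]}}

```text
clock: 10.12
tcp_pos: [0.4719, 0.2998, 0.2102]
orientation: [0.002, -0.099, 0.995, 0.001]
wrist_force: [1.4, -0.1, -1.2]
finger_gap: 0.0002
grip_force: 0.0
```

>>> {"fn": "step_arm", "kwargs": {"moves": [[[60,120,0],[0,0,0],0],[[60,120,0],[0,0,0],0],[[60,120,0],[0,0,0],0],[[60,120,0],[0,0,0],0],[[60,120,0],[0,0,0],0],[[60,120,0],[0,0,0],0],[[60,120,0],[0,0,0],0]]}}

```text
clock: 10.7
tcp_pos: [0.389, 0.4026, 0.2074]
orientation: [0.0, -0.1, 0.995, -0.0]
wrist_force: [0.3, -0.6, -0.6]
finger_gap: -0.0
grip_force: 0.0
```

```bash
python3 - <<'E'
from workcell import imaging
import cv2
a=imaging.read_camera("scene")[:,:,::-1][190:300,180:400]
b=imaging.read_camera("top")[:,:,::-1][140:300,195:420]
a,b=[cv2.resize(i,(760,h),interpolation=cv2.INTER_CUBIC)[:300] if 0 else cv2.resize(i,(w,h),interpolation=cv2.INTER_CUBIC) for i,w,h in((a,560,280),(b,420,300))]
cv2.imwrite("pics/fin.png",cv2.vconcat([a,cv2.copyMakeBorder(b,0,0,0,140,cv2.BORDER_CONSTANT)]))
E
```

```text
(no output)
```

View pics/fin.png

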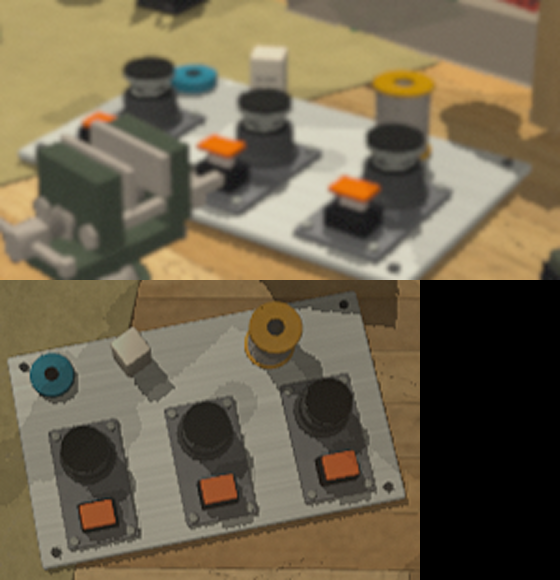

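The left tag is down at (98,514), its guide block no longer showing as much as before. The other two tags are up, the pads are back up, the loose things have not moved, and the arm is clear.

```bash
python3 -c "
from workcell import env; print(env.hand_in())"
```

```text
the job is handed in; nothing more can be done
None
```

I pressed all three pads left to right, found the left mount to be the softest, pushed its tag fully down and left the other two up; the job is handed in with the arm clear at about 11 s, and no verdict was shown.

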